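# Find the loaded tube by weight and hold it on the vortex mixer

### The job

One of the two brown capped tubes in the white rack is loaded with grinding beads and the other is empty, and they look alike: lift each of them in turn at least a few centimetres to feel which is the heavier. Leave the lighter one standing upright in the rack, and press the heavier one, upright and tip down, into the rubber cup of the vortex mixer until the cup is fully down, firmly but without ramming it; finish while still gripping the tube and keeping the cup pressed. Leave the other things on the worktop where they are.

Things in the scene. Friction and masses are not known exactly. Their poses are not given: they have to be found in the camera images.
- tube_a_mid (a point): centre of one of two look-alike brown opaque conical tubes with label band and white ribbed cap, cap up in the rack; 116 long, body 29 across; cap 33 across, its lower edge 40 and top 58 above this point; the tip 58 below. z axis along the tube to the cap. The loaded tube weighs at least 180 g more than the other (both under 400 g); which is which is not known
- tube_b_mid (a point): centre of one of two look-alike brown opaque conical tubes with label band and white ribbed cap, cap up in the rack; 116 long, body 29 across; cap 33 across, its lower edge 40 and top 58 above this point; the tip 58 below. z axis along the tube to the cap. The loaded tube weighs at least 180 g more than the other (both under 400 g); which is which is not known
- tube_a_tip (a point): centre of the 9 wide blunt tip at the bottom of the tube of the same name; the last 17 of the tube taper to it. Closed and rigid
- tube_b_tip (a point): centre of the 9 wide blunt tip at the bottom of the tube of the same name; the last 17 of the tube taper to it. Closed and rigid
- tube_rack: low white rack, fixed, 134 (x) x 92 (y) x 66 high; origin at the centre of its underside. Six round holes 32 wide at x = -42, 0, 42 by y = -21, 21 in its frame; the tubes stand in (-42, 21) and (42, -21), the rest are empty. A seated tube's tip rests 4 above the underside, its cap's top is 120 high
- rack_top (a point): centre of the rack's upper face, 66 above the worktop. A grid 28 to 32 above the worktop, square openings 32 wide, keeps the tubes upright
- mixer: vortex mixer, fixed, grey cast body 122 (x) x 100 (y) x 104 high with a sloped black front panel (knob, switch); origin at the centre of its underside, front to -x. Its rubber cup stands on top, 10 behind the centre
- cup_rim (a point): centre of the rim of the mixer's black rubber cup, 148 above the worktop when the cup is up; the cup is 52 across, its tapering recess 36 wide at the rim and about 27 at the floor
- cup_floor (a point): middle of the floor of the recess, 18 below the rim; here the tip stands when seated. It moves down with the cup
- mixer_cup (a joint): how far the touch-start cup is pushed down on its spring, in m: 0 up, 0.006 fully down (rigid stop). It begins to give at about 4 N and is fully down at about 10 N; springs back when released. A tube's own weight does not push it down
- marker_black_at (a point): black marker pen, 135 long, 13 thick, lies between rack and mixer; not part of the job. The point lies 5 above the centre of its underside
- forceps_at (a point): white forceps, 127 long, 9 high, lie left of the rack; not part of the job. The point lies 5 above the centre of its underside
- timer_at (a point): white bench timer, 66x66x23, right of the mixer near the front edge; not part of the job. The point lies 5 above the centre of its underside
- beaker_at (a point): clear beaker, 69 across, 91 high, behind the rack and mixer; not part of the job. The point lies 5 above the centre of its underside
- tube_50c_at (a point): clear conical tube standing on its blue cap, 33 across, 115 high, behind the rack; not part of the job. The point lies 5 above the centre of its underside

How it is judged:
On the way, in this order (a step that is already met when the one before it is completed fails the run):
1. the lighter tube has been lifted at least 15 mm by the gripper, the heavier one resting in the rack (((z of tube_a_mid in the frame of tube_rack above 0.077 m and contact force between the fingers and tube_a above 0.5 N and contact force between tube_b and tube_rack above 1.7 N) or (z of tube_b_mid in the frame of tube_rack above 0.077 m and contact force between the fingers and tube_b above 0.5 N and contact force between tube_a and tube_rack above 1.7 N))), for 0.2 s.
2. the lighter tube rests in the rack (by the weight it bears there) and the heavier one is lifted by the gripper (((z of tube_a_mid in the frame of tube_rack above 0.077 m and contact force between the fingers and tube_a above 0.5 N and z of tube_b_mid in the frame of tube_rack between 0.052 and 0.068 m and horizontal distance between tube_b_mid and rack_top below 0.065 m and angle between tube_b_mid's own z axis and vertical below 0.15 rad and contact force between tube_b and tube_rack between 0.2 and 1.5 N and contact force between the fingers and tube_b below 0.1 N) or (z of tube_b_mid in the frame of tube_rack above 0.077 m and contact force between the fingers and tube_b above 0.5 N and z of tube_a_mid in the frame of tube_rack between 0.052 and 0.068 m and horizontal distance between tube_a_mid and rack_top below 0.065 m and angle between tube_a_mid's own z axis and vertical below 0.15 rad and contact force between tube_a and tube_rack between 0.2 and 1.5 N and contact force between the fingers and tube_a below 0.1 N))), for 0.2 s.
At the end, for the whole second after the job is handed in: heavier tube gripped, upright within 10 degrees, tip in the cup (within 9 mm of its axis, 10 mm or more below the rim), pressing over 4 N, cup more than 4.2 mm of 6 mm down; lighter tube upright and seated within 6 mm in a rack hole, not touched; both still (value of joint mixer_cup above 0.0042 m and ((z of tube_b_mid in the frame of tube_rack between 0.052 and 0.068 m and horizontal distance between tube_b_mid and rack_top below 0.065 m and angle between tube_b_mid's own z axis and vertical below 0.15 rad and contact force between tube_b and tube_rack between 0.2 and 1.5 N and contact force between the fingers and tube_b below 0.1 N and horizontal distance between tube_a_tip and cup_floor below 0.009 m and z of tube_a_tip in the frame of cup_rim below -0.01 m and angle between tube_a_mid's own z axis and vertical below 0.17 rad and contact force between tube_a and mixer_cup above 4 N and contact force between the fingers and tube_a above 1 N) or (z of tube_a_mid in the frame of tube_rack between 0.052 and 0.068 m and horizontal distance between tube_a_mid and rack_top below 0.065 m and angle between tube_a_mid's own z axis and vertical below 0.15 rad and contact force between tube_a and tube_rack between 0.2 and 1.5 N and contact force between the fingers and tube_a below 0.1 N and horizontal distance between tube_b_tip and cup_floor below 0.009 m and z of tube_b_tip in the frame of cup_rim below -0.01 m and angle between tube_b_mid's own z axis and vertical below 0.17 rad and contact force between tube_b and mixer_cup above 4 N and contact force between the fingers and tube_b above 1 N)) and linear speed of each of tube_a, tube_b below 0.02 m/s); the arm keeps its last pose, push and grip.
It fails at once if a tube is tipped far over or dropped (angle between any of tube_a_mid, tube_b_mid's own z axis and vertical above 1 rad).
It fails at once if a tube is rammed into the cup with more than 45 N (contact force between any of tube_a, tube_b and mixer_cup above 45 N).
It fails at once if one of the other things is shifted by more than 30 mm (distance of any of marker_black_at, forceps_at, timer_at, beaker_at, tube_50c_at from where it was at the start of the episode above 0.03 m).
It also fails if it takes over 61 s, if anything falls off the work surface, if the arm or the gripper's body presses on something with over 40 N, if the wrist force passes 120 N, or if a joint passes its speed limit or range.

### The arm

A 6-joint arm with a two-finger parallel gripper is mounted at the origin on a cart in front of the work surface, level with it; the furniture and walls round the work are solid. World frame = base frame: x ahead of the robot, y to its left, z up, the work surface at z = 0. Lengths are in m, angles in rad, forces in N, time in s.
With the tool pointing down it reaches from about 0.225 to 0.875 m from the base axis. Payload 3.4 kg.
Tool frame: the origin (TCP) lies on the mounting face of the last link; the fingertips stand ahead of it and the grasp point (between the pads) lies 155 mm ahead of it (r.finger_overhang is the z of the fingertips in the tool frame, in m); z points along the fingers, y is the direction in which the jaws open and shut (so a half turn about z gives the same grasp; the last joint's range is limited). The gripper opens to 85 mm and grips with 20 to 120 N. Pads are 22 mm wide; open, the fingers measure 114 mm over their backs; the gripper's body (76 mm by 85 mm) begins 54 mm behind the grasp point. The pads swing forward as they close: fully open they stand 13 mm farther back than shut.
Start: joints at [-1.315, 0.276, 1.505, -0, 1.361, -0.121], TCP at [0.212, -0.535, 0.405] pointing down, gripper open.
Joint ranges: [-2.89, 2.89], [-0.75, 2.08], [0.22, 2.7], [-1.18, 4.32], [0.11, 2.71], [-2.7, 2.7]. Speed limits (rad/s): [2.57, 2.57, 3.14, 3.14, 3.14, 3.14].

### API

Orientations are given as a rotation vector (axis times angle).
In Python, from bench import r, snapshot, camera_model, job, recognise gives the robot as it stands.
- The arm moves only by the shell command python3 -m jog 'ROWS'. ROWS is JSON, a list of rows, each a list of 5 numbers: the shift along the tool's x, y, z in mm, then the turn about the tool's z in degrees, then the finger opening in mm, from 0 to 85.4. A call has 1 to 20 rows; each row is the pose to reach, as a shift and turn from the pose measured when the call began, along the tool's axes at that moment; what a row does not reach only later rows make up. A row lasts 1/8 s, in which the tool goes at most 62.5 mm and 10.7 degrees, less where a joint would pass 70% of its speed; a pose out of reach is approached as far as the arm can. A call with a gripper value outside its range is refused whole. The fingers move at their own pace and stop on an object; the grip force is fixed at half the most. Time passes only in rows, so rows that repeat a pose let the fingers close. It gives the time, the measured TCP pose, the force and the opening at its end, in the units of the state.
- r.read_state(): the state, without advancing time (a new reading comes with each control period).
- snapshot(name): name is "side" or "top" or "wrist"; returns (picture, depth): 384x512x3 uint8, red, green, blue; 384x512 float32, m along the optical axis (not along the pixel's ray), 0 where there is no reading.
- camera_model(name): a dict with "K" (3x3 intrinsics, pixels), "camera_from_world" (4x4, takes a point from world to camera coordinates). Camera axes: x right, y up, looking along -z (the intrinsics and any distortion apply to the point x, -y, -z); pixel columns grow to the right and rows downward; lengths in m; the calibration is good to about 2 mm. A picture is of the moment at which its call begins: read the wrist's pose just before it. camera_model takes no time and is no camera call; for the wrist camera it gives the pose at the moment of the call.
- job.finish_job(): hands the job in, once; it reports no verdict.
Trained networks look in the newest picture that a camera, given by its name, has taken for a name from the list of things; names that differ only in an ending like _2 or _b are one class to them, and where a whole thing is asked for, a point or a joint stands for the part that bears it (a point fixed in the world has none). Each returns a list of dicts, best first, with "confidence" (0 to 1); they miss things now and then, are a little off and sometimes report something else, mostly with a low value. They report only what shows in the picture. A call takes as long as a camera call.
- recognise(camera, query): "location" ([x, y, z] in m, in the coordinates of the camera as it stood for that picture, good to about 4 mm: the middle of the surface that is visible of it).
The state is a dict: "clock": time; "joints": joint angles; "qvel": joint speeds; "tau": joint torques, N m; "tool_pos": TCP position; "tool_rot": TCP orientation; "ft_force": force on the tool from outside, world axes, zero at the start; "wrist_torque": the same for the moment, N m; "gripper_width": finger opening in m.
Only numpy, scipy, OpenCV 4.12 (cv2) and the standard library are available. Lean on these libraries where they do the work, as an engineer would, in place of code of your own. Each camera call takes 0.05 s, during which the arm holds its last target.

## Working session

There is one attempt and no reset: what is moved stays moved. The work goes in short steps, Python scripts to look and compute and a shell command to move; the robot and the scene stay as the last step left them, time stands still between calls to the robot, and variables do not carry over. Pictures are saved under pics/ and viewed, and the job is handed in when it is done.

```bash
ls; mkdir -p pics
cat > h.py <<'E'
import numpy as np,cv2
from bench import r,snapshot,camera_model,job,recognise
def w(cam,loc,M=None):
    M=camera_model(cam)["camera_from_world"] if M is None else M
    return (np.linalg.inv(np.array(M))@np.r_[loc,1])[:3]
def save(name,img): cv2.imwrite("pics/"+name,img[:,:,::-1])
E
python3 - <<'E'
from h import *
s=r.read_state();print({k:np.round(v,3) for k,v in s.items()})
for c in("top","side"):
    p,d=snapshot(c);save(c+"0.png",p)
    for q in("tube_a_mid","tube_rack","mixer","cup_rim","marker_black_at","beaker_at"):
        for k in recognise(c,q)[:3]: print(c,q,round(k["confidence"],2),np.round(w(c,k["location"]),3))
E
```

```text
pics
{'clock': np.float64(0.0), 'joints': array([-1.315,  0.277,  1.506,  0.   ,  1.361, -0.121]), 'qvel': array([ 0.001,  0.001, -0.001,  0.   , -0.   , -0.   ]), 'tau': array([ 3.0000e-03, -4.1676e+01, -2.4581e+01,  0.0000e+00,  1.1000e-02,
       -0.0000e+00]), 'tool_pos': array([ 0.212, -0.534,  0.404]), 'tool_rot': array([-3.084, -0.588,  0.   ]), 'ft_force': array([-0.672, -0.095, -0.229]), 'wrist_torque': array([-0.03 ,  0.021,  0.021]), 'gripper_width': np.float64(0.085)}
top tube_a_mid 0.55 [0.587 0.315 0.122]
top tube_rack 0.83 [0.543 0.33  0.069]
top mixer 0.69 [0.5   0.117 0.096]
top mixer 0.29 [0.519 0.206 0.012]
top cup_rim 0.65 [0.497 0.341 0.12 ]
top cup_rim 0.54 [0.51  0.117 0.148]
top cup_rim 0.41 [0.59  0.315 0.118]
top marker_black_at 0.6 [0.521 0.204 0.011]
top beaker_at 0.65 [0.745 0.228 0.019]
side tube_a_mid 0.72 [0.6   0.322 0.097]
side tube_rack 0.9 [0.576 0.343 0.042]
side mixer 0.8 [0.553 0.12  0.084]
side mixer 0.58 [0.508 0.34  0.107]
side cup_rim 0.63 [0.519 0.111 0.141]
side cup_rim 0.52 [0.505 0.334 0.101]
side marker_black_at 0.69 [0.53  0.207 0.012]
side marker_black_at 0.28 [0.536 0.435 0.007]
side beaker_at 0.81 [0.75  0.219 0.063]
```

View pics/top0.png

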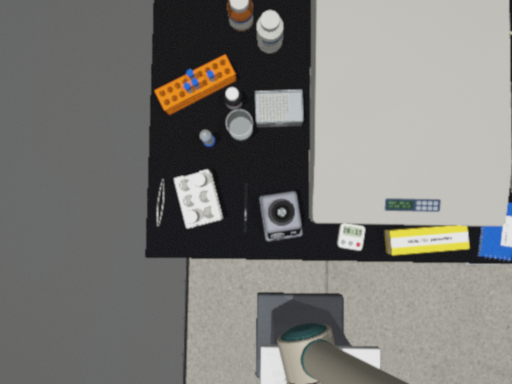

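View pics/side0.png

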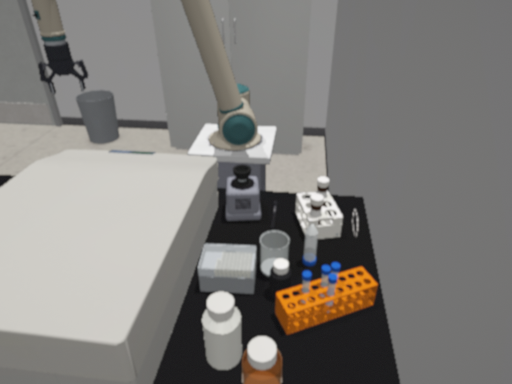

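```bash
cat >> h.py <<'E'
def cloud(cam):
    p,d=snapshot(cam);m=camera_model(cam);K=np.array(m["K"]);M=np.array(m["camera_from_world"])
    v,u=np.mgrid[:384,:512];x=(u-K[0,2])/K[0,0]*d;y=(v-K[1,2])/K[1,1]*d
    P=np.stack([x,-y,-d,np.ones_like(d)],-1)@np.linalg.inv(M).T
    P=P[...,:3];P[d<=0]=np.nan
    return p,P
E
python3 - <<'E'
from h import *
print(r.finger_overhang, {k:v for k,v in camera_model("top").items() if k!="camera_from_world"})
p,P=cloud("top")
z=P[...,2]
print("block z",np.nanmax(z[0:220,320:500]),"edges",P[100,316],P[215,400],P[218,400])
cv2.imwrite("pics/z.png",cv2.resize(p[120:260,140:320,::-1],None,fx=4,fy=4,interpolation=cv2.INTER_CUBIC))
g=np.nan_to_num(z)
for n,(a,b,c,e) in dict(rack=(160,235,165,230)).items():
    m=np.zeros_like(g,bool);m[a:b,c:e]=True
    caps=m&(g>.105)&(g<.13)
    k,l,st,ce=cv2.connectedComponentsWithStats(caps.astype(np.uint8))
    for i in range(1,k): 
        q=P[l==i]; print("cap",st[i],q.mean(0).round(4),((q.max(0)+q.min(0))/2).round(4),np.ptp(q,0))
    rk=m&(g>.055)&(g<.075); q=P[rk]; R=cv2.minAreaRect(q[:,:2].astype(np.float32));print("rack",R,np.median(q[:,2]))
m=np.zeros_like(g,bool);m[185:245,255:310]=True
for lo,hi in((.09,.115),(.135,.16),(.120,.135)):
    q=P[m&(g>lo)&(g<hi)]
    if len(q): print(lo,len(q),q.mean(0).round(4),((q.max(0)+q.min(0))/2).round(4),cv2.minAreaRect(q[:,:2].astype(np.float32)))
E
```

```text
0.1734 {'K': array([[480.61799922,   0.        , 262.48011332],
       [  0.        , 480.61799922, 181.58208206],
       [  0.        ,   0.        ,   1.        ]])}
block z 0.20991980692529189 edges [0.77197406 0.0405564  0.19563427] [ 0.50727299 -0.16167873  0.17303363] [ 0.50024533 -0.16182831  0.17248407]
cap [192 173  14  14 151] [0.5874 0.3209 0.1193] [0.5867 0.3211 0.1159] [0.03224775 0.03210614 0.02018139]
cap [184 210  14  14 157] [0.4952 0.3384 0.1192] [0.4948 0.3383 0.1158] [0.03221832 0.03145696 0.02095398]
rack ((0.5417215824127197, 0.3306924104690552), (0.13413463532924652, 0.09215389937162399), 15.745122909545898) 0.06604258545976038
0.09 986 [0.5102 0.1159 0.0989] [0.5109 0.1147 0.0997] ((0.5101811289787292, 0.11487697064876556), (0.09532133489847183, 0.09155027568340302), 10.442025184631348)
0.135 223 [0.5101 0.1143 0.1461] [0.5096 0.1143 0.1444] ((0.509660542011261, 0.11419975012540817), (0.04810695722699165, 0.048295583575963974), 0.8841382265090942)
0.12 129 [0.51   0.1151 0.1289] [0.5096 0.1161 0.1289] ((0.5096367001533508, 0.11597231030464172), (0.029165489599108696, 0.029538605362176895), 1.272219181060791)
```

View pics/z.png

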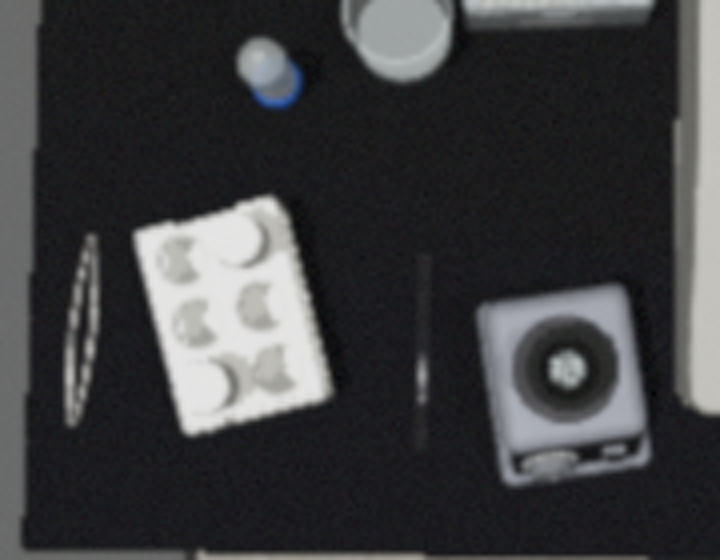

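```bash
cat >> h.py <<'E'
from scipy.spatial.transform import Rotation as Ro
def delta(x,y,z,yaw=None):
    s=r.read_state();R=Ro.from_rotvec(s["tool_rot"]).as_matrix()
    d=R.T@(np.array([x,y,z])-s["tool_pos"])*1000
    cy=np.degrees(np.arctan2(R[1,0],R[0,0]));print("pos",s["tool_pos"].round(4),"yaw",cy.round(2),"tilt",np.degrees(np.arccos(-R[2,2])).round(2),"shift",d.round(1),"turn",None if yaw is None else round(cy-yaw,1),"clock",s["clock"])
E
python3 -c "
from h import *
delta(.495,.339,.38,15.7); delta(.587,.3215,.38,15.7)"
```

```text
pos [ 0.2116 -0.5347  0.4047] yaw 21.59 tilt 0.01 shift [ 585.  -708.1   24.7] turn 5.9 clock 0.75
pos [ 0.2116 -0.5347  0.4047] yaw 21.59 tilt 0.01 shift [ 664.1 -658.    24.7] turn 5.9 clock 0.75
```

```bash
python3 -m jog '[[585,-708,25,5.9,85],[585,-708,25,5.9,85],[585,-708,25,5.9,85],[585,-708,25,5.9,85],[585,-708,25,5.9,85],[585,-708,25,5.9,85],[585,-708,25,5.9,85],[585,-708,25,5.9,85],[585,-708,25,5.9,85],[585,-708,25,5.9,85],[585,-708,25,5.9,85],[585,-708,25,5.9,85],[585,-708,25,5.9,85],[585,-708,25,5.9,85],[585,-708,25,5.9,85],[585,-708,25,5.9,85],[585,-708,25,5.9,85],[585,-708,25,5.9,85],[585,-708,25,5.9,85],[585,-708,25,5.9,85]]'
python3 - <<'E'
from h import *
delta(.495,.339,.263,15.7)
print(r.read_state()["joints"].round(2),r.read_state()["ft_force"])
M=camera_model("wrist")["camera_from_world"]
p,P=cloud("wrist");save("w1.png",p)
for k in recognise("wrist","tube_a_mid"): print(k["confidence"],w("wrist",k["location"],M))
E
```

```text
clock: 3.25
tool_pos: [0.495, 0.3382, 0.38]
tool_rot: [3.112, 0.427, 0.001]
ft_force: [-0.1, -0.2, 0.7]
gripper_width: 0.0848
pos [0.495  0.3382 0.38  ] yaw 15.63 tilt 0.03 shift [  0.2  -0.8 117. ] turn -0.1 clock 3.25
[ 0.48  0.33  1.49 -0.    1.32  1.78] [-0.05261617 -0.18181551  0.69573177]
0.56 [0.58339298 0.32053188 0.119523  ]
```

View pics/w1.png

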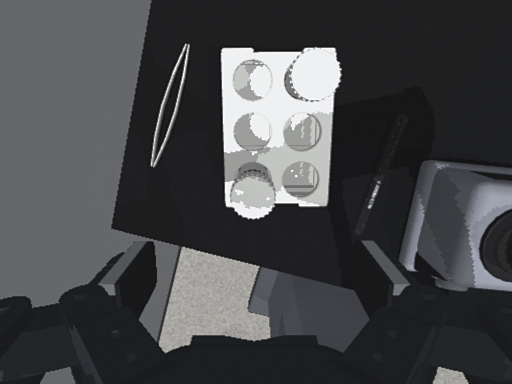

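```bash
python3 -m jog '[[0,-0.8,30,0,85],[0,-0.8,60,0,85],[0,-0.8,90,0,85],[0,-0.8,110,0,85],[0,-0.8,117,0,85],[0,-0.8,117,0,85],[0,-0.8,117,0,20],[0,-0.8,117,0,20],[0,-0.8,117,0,20],[0,-0.8,117,0,20],[0,-0.8,117,0,20],[0,-0.8,117,0,20],[0,-0.8,117,0,20],[0,-0.8,117,0,20]]'
python3 - <<'E'
from h import *
delta(.495,.339,.263,15.7)
M=camera_model("wrist")["camera_from_world"]
p,P=cloud("side");save("s2.png",cv2.resize(p[150:270,260:380],None,fx=5,fy=5))
E
```

```text
clock: 5.1
tool_pos: [0.4951, 0.3394, 0.2637]
tool_rot: [-3.112, -0.428, -0.003]
ft_force: [-0.1, -0.6, 4.8]
gripper_width: 0.0305
pos [0.4951 0.3394 0.2637] yaw 15.66 tilt 0.11 shift [-0.2  0.3  0.7] turn -0.0 clock 5.1
```

View pics/s2.png

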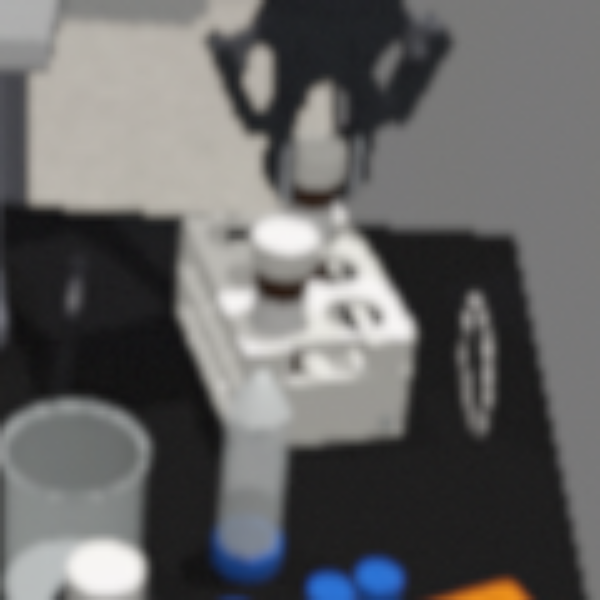

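```bash
python3 -m jog '[[0,0,-6,0,20],[0,0,-15,0,20],[0,0,-25,0,20],[0,0,-35,0,20],[0,0,-42,0,20],[0,0,-45,0,20],[0,0,-45,0,20],[0,0,-45,0,20],[0,0,-45,0,20],[0,0,-45,0,20],[0,0,-45,0,20]]'
python3 - <<'E'
from h import *
delta(.495,.339,.263,15.7)
print(r.read_state()["ft_force"])
p,P=cloud("side");save("s3.png",cv2.resize(p[130:270,260:380],None,fx=4,fy=4))
print(r.read_state()["ft_force"])
E
```

```text
clock: 6.52
tool_pos: [0.4951, 0.3393, 0.3086]
tool_rot: [-3.112, -0.428, -0.003]
ft_force: [0.0, 0.3, -3.2]
gripper_width: 0.0313
pos [0.4951 0.3393 0.3086] yaw 15.66 tilt 0.1 shift [-0.2  0.3 45.6] turn -0.0 clock 6.525
[ 9.10054275e-04  2.55324049e-01 -3.20479600e+00]
[-0.59683568 -0.43270661 -2.95689042]
```

View pics/s3.png

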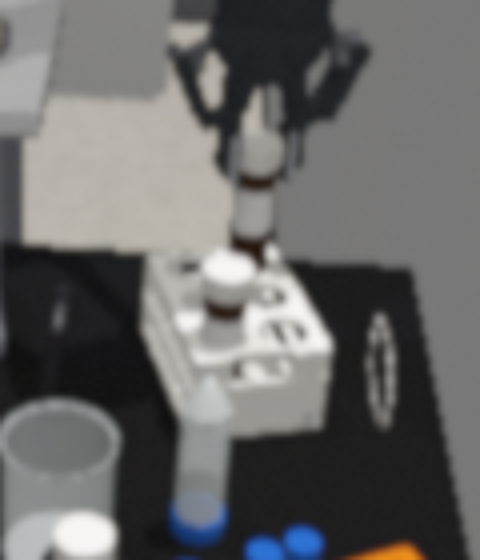

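```bash
python3 -m jog '[[0,0,10,0,20],[0,0,22,0,20],[0,0,33,0,20],[0,0,40,0,20],[0,0,44,0,20],[0,0,44.5,0,20],[0,0,44.5,0,20],[0,0,44.5,0,85],[0,0,44.5,0,85],[0,0,44.5,0,85],[0,0,44.5,0,85],[0,0,20,0,85],[0,0,-10,0,85],[0,0,-30,0,85],[0,0,-30,0,85],[0,0,-30,0,85]]'
python3 - <<'E'
from h import *
delta(.5875,.3215,.338,15.7)
p,P=cloud("wrist");save("w4.png",p)
E
```

```text
clock: 8.57
tool_pos: [0.4947, 0.3391, 0.3377]
tool_rot: [3.112, 0.428, 0.001]
ft_force: [0.3, -0.4, 0.2]
gripper_width: 0.085
pos [0.4947 0.3391 0.3377] yaw 15.66 tilt 0.02 shift [84.6 42.  -0.2] turn -0.0 clock 8.575
```

View pics/w4.png

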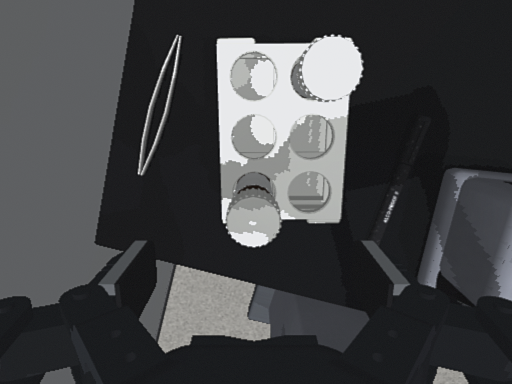

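Near tube reseated (cap at pixel 253,218), free reading 0.2 N, so it weighs about 3.3 N. Now the other one.

```bash
python3 -m jog '[[42,21,0,0,85],[84.6,42,0,0,85],[84.6,42,0,0,85],[84.6,42,0,0,85],[84.6,42,30,0,85],[84.6,42,60,0,85],[84.6,42,74,0,85],[84.6,42,74,0,85],[84.6,42,74,0,20],[84.6,42,74,0,20],[84.6,42,74,0,20],[84.6,42,74,0,20],[84.6,42,74,0,20],[84.6,42,74,0,20],[84.6,42,74,0,20],[84.6,42,74,0,20]]'
python3 -m jog '[[0,0,-6,0,20],[0,0,-15,0,20],[0,0,-25,0,20],[0,0,-35,0,20],[0,0,-42,0,20],[0,0,-45,0,20],[0,0,-45,0,20],[0,0,-45,0,20],[0,0,-45,0,20],[0,0,-45,0,20],[0,0,-45,0,20]]'
python3 - <<'E'
from h import *
delta(.5875,.3215,.263,15.7)
print(r.read_state()["ft_force"])
p,P=cloud("side");save("s5.png",cv2.resize(p[130:270,260:380],None,fx=4,fy=4))
print(r.read_state()["ft_force"])
E
```

```text
clock: 10.62
tool_pos: [0.5878, 0.3216, 0.2645]
tool_rot: [-3.112, -0.428, -0.003]
ft_force: [-0.1, -1.4, 6.1]
gripper_width: 0.0314
clock: 12.0
tool_pos: [0.5877, 0.3216, 0.3093]
tool_rot: [-3.112, -0.428, -0.002]
ft_force: [0.1, -0.1, -0.2]
gripper_width: 0.0313
pos [0.5877 0.3216 0.3093] yaw 15.65 tilt 0.08 shift [-0.3  0.  46.3] turn -0.0 clock 12.0
[ 0.14538295 -0.07372048 -0.17638609]
[ 0.07925023  0.00647307 -0.23841737]
```

View pics/s5.png

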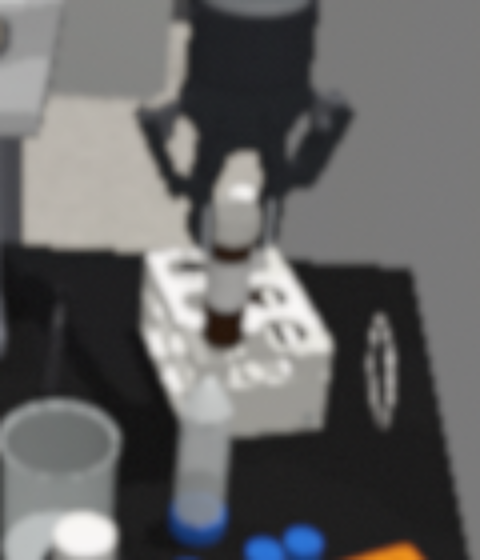

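The far tube is lifted and reads only about −0.2 N against −3.1 N, so the near tube is the heavy one. I'll reseat this one.

```bash
python3 -m jog '[[0,0,10,0,20],[0,0,22,0,20],[0,0,33,0,20],[0,0,40,0,20],[0,0,44,0,20],[0,0,44.5,0,20],[0,0,44.5,0,20],[0,0,44.5,0,85],[0,0,44.5,0,85],[0,0,44.5,0,85],[0,0,44.5,0,85],[0,0,20,0,85],[0,0,-10,0,85],[0,0,-30,0,85],[0,0,-30,0,85],[0,0,-30,0,85]]'
python3 - <<'E'
from h import *
delta(.495,.339,.263,15.7)
p,P=cloud("side");save("s6.png",cv2.resize(p[130:270,260:380],None,fx=4,fy=4))
E
```

```text
clock: 14.05
tool_pos: [0.5873, 0.3214, 0.3384]
tool_rot: [3.112, 0.428, -0.0]
ft_force: [-0.9, -0.2, -0.4]
gripper_width: 0.085
pos [0.5873 0.3214 0.3384] yaw 15.65 tilt 0.02 shift [-84.1 -41.9  75.4] turn -0.0 clock 14.05
```

View pics/s6.png

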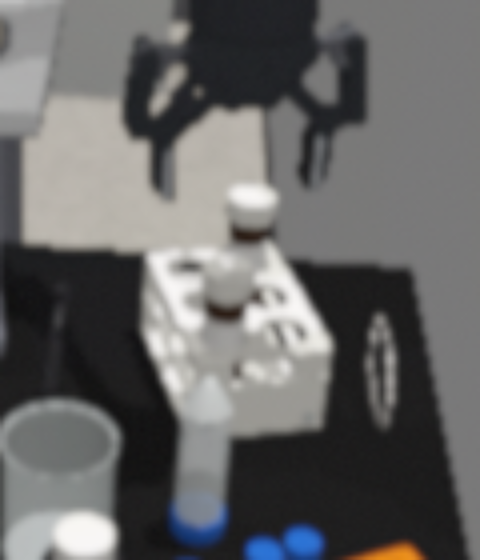

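```bash
python3 -m jog '[[-42,-21,0,0,85],[-84,-42,0,0,85],[-84,-42,0,0,85],[-84,-42,0,0,85],[-84,-42,30,0,85],[-84,-42,60,0,85],[-84,-42,75,0,85],[-84,-42,75,0,85],[-84,-42,75,0,20],[-84,-42,75,0,20],[-84,-42,75,0,20],[-84,-42,75,0,20],[-84,-42,75,0,20],[-84,-42,75,0,20],[-84,-42,75,0,20],[-84,-42,75,0,20]]'
python3 -m jog '[[0,0,-6,0,20],[0,0,-15,0,20],[0,0,-30,0,20],[0,0,-50,0,20],[0,0,-70,0,20],[0,0,-90,0,20],[0,0,-110,0,20],[0,0,-130,0,20],[0,0,-150,0,20],[0,0,-163,0,20],[0,0,-168,0,20],[0,0,-168,0,20],[0,0,-168,0,20]]'
python3 - <<'E'
from h import *
delta(.5098,.1145,.432,15.7)
print(r.read_state()["ft_force"])
E
```

```text
clock: 16.1
tool_pos: [0.4953, 0.3393, 0.2642]
tool_rot: [-3.112, -0.428, -0.002]
ft_force: [-0.0, -0.0, 5.5]
gripper_width: 0.0311
clock: 17.73
tool_pos: [0.4949, 0.3392, 0.4312]
tool_rot: [3.112, 0.428, -0.001]
ft_force: [0.1, 0.3, -3.3]
gripper_width: 0.0316
pos [0.4949 0.3392 0.4312] yaw 15.66 tilt 0.05 shift [-46.3 220.3  -0.6] turn -0.0 clock 17.725
[ 0.14236787  0.33182166 -3.33553986]
```

```bash
python3 -m jog '[[-6,30,0,0,20],[-15,70,0,0,20],[-25,120,0,0,20],[-35,165,0,0,20],[-42,200,0,0,20],[-46.3,217,0,0,20],[-46.3,220.3,0,0,20],[-46.3,220.3,0,0,20],[-46.3,220.3,0,0,20],[-46.3,220.3,0,0,20],[-46.3,220.3,0,0,20]]'
python3 - <<'E'
from h import *
delta(.5098,.1145,.432,15.7)
print(r.read_state()["ft_force"])
p,P=cloud("side");save("s7.png",cv2.resize(p[60:230,190:350],None,fx=4,fy=4,interpolation=cv2.INTER_CUBIC)[:,:640])
m=camera_model("side");K=np.array(m["K"]);M=np.array(m["camera_from_world"])
for X in((.5098,.1145,.148),(.5098,.1145,.171),(.5098,.1145,.287)):
    c=M@np.r_[X,1];q=K@[c[0],-c[1],-c[2]];q=q[:2]/q[2];print(X,((q-[190,60])*4).round(1))
E
```

```text
clock: 19.1
tool_pos: [0.5098, 0.1151, 0.4313]
tool_rot: [3.112, 0.429, -0.001]
ft_force: [-0.3, -0.9, -3.0]
gripper_width: 0.0312
pos [0.5098 0.1151 0.4313] yaw 15.71 tilt 0.04 shift [-0.1  0.6 -0.7] turn 0.0 clock 19.1
[-0.33355455 -0.8527341  -3.02146396]
(0.5098, 0.1145, 0.148) [208.2 430.5]
(0.5098, 0.1145, 0.171) [207.3 400.8]
(0.5098, 0.1145, 0.287) [202.5 240. ]
```

View pics/s7.png

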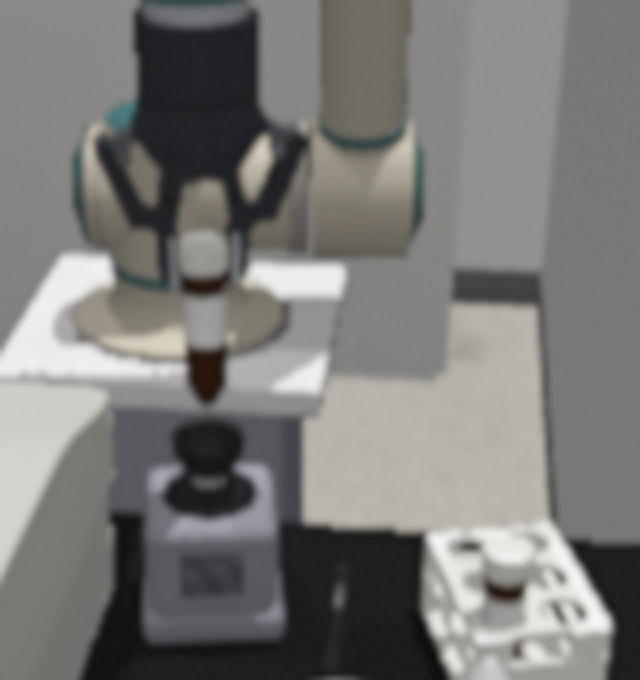

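```bash
python3 -m jog '[[0,0.6,6,0,20],[0,0.6,14,0,20],[0,0.6,22,0,20],[0,0.6,30,0,20],[0,0.6,35,0,20],[0,0.6,38,0,20],[0,0.6,39,0,20],[0,0.6,39,0,20],[0,0.6,39,0,20]]'
python3 -m jog '[[0,0,1,0,20],[0,0,2,0,20],[0,0,3,0,20],[0,0,4,0,20],[0,0,4,0,20],[0,0,4,0,20]]'
```

```text
clock: 20.27
tool_pos: [0.51, 0.1143, 0.3926]
tool_rot: [3.112, 0.429, -0.0]
ft_force: [-0.0, -0.2, -3.3]
gripper_width: 0.031
clock: 21.02
tool_pos: [0.51, 0.1143, 0.3886]
tool_rot: [3.112, 0.429, -0.0]
ft_force: [-0.3, 0.3, -2.4]
gripper_width: 0.0315
```

```bash
python3 -m jog '[[0,0,1,0,20],[0,0,2,0,20],[0,0,3,0,20],[0,0,3,0,20],[0,0,3,0,20]]'
python3 -m jog '[[0,0,1,0,20],[0,0,2,0,20],[0,0,2,0,20],[0,0,2,0,20]]'
```

```text
clock: 21.65
tool_pos: [0.5101, 0.1144, 0.386]
tool_rot: [3.112, 0.429, 0.001]
ft_force: [-0.3, -0.3, 1.6]
gripper_width: 0.0313
clock: 22.15
tool_pos: [0.5102, 0.1144, 0.3842]
tool_rot: [3.112, 0.429, 0.002]
ft_force: [-0.3, -0.2, 3.9]
gripper_width: 0.0313
```

```bash
python3 -m jog '[[0,0,1,0,20],[0,0,2,0,20],[0,0,2,0,20],[0,0,2,0,20]]'
python3 -m jog '[[0,0,0.7,0,20],[0,0,1.4,0,20],[0,0,1.4,0,20],[0,0,1.4,0,20]]'
```

```text
clock: 22.65
tool_pos: [0.5102, 0.1144, 0.3825]
tool_rot: [3.112, 0.429, 0.003]
ft_force: [-0.0, -0.1, 6.3]
gripper_width: 0.0311
clock: 23.15
tool_pos: [0.5103, 0.1144, 0.3816]
tool_rot: [3.112, 0.429, 0.004]
ft_force: [-0.4, 0.5, 6.5]
gripper_width: 0.031
```

```bash
python3 -m jog '[[0,0,0.7,0,20],[0,0,1.4,0,20],[0,0,1.4,0,20],[0,0,1.4,0,20]]'
```

```text
clock: 23.65
tool_pos: [0.5104, 0.1145, 0.3811]
tool_rot: [3.112, 0.429, 0.006]
ft_force: [-0.9, 1.0, 9.2]
gripper_width: 0.0313
```

```bash
python3 -m jog '[[0,0,0.7,0,20],[0,0,1.4,0,20],[0,0,1.4,0,20],[0,0,1.4,0,20],[0,0,1.4,0,20],[0,0,1.4,0,20]]'
python3 - <<'E'
from h import *
s=r.read_state();print(s["ft_force"],np.abs(s["qvel"]).max())
delta(.5098,.1145,.381,15.7)
p,P=cloud("side");save("s8.png",cv2.resize(p[60:230,190:350],None,fx=4,fy=4,interpolation=cv2.INTER_CUBIC))
p,P=cloud("top");save("t8.png",cv2.resize(p[120:260,140:320],None,fx=4,fy=4))
for c in("side",): 
  for q in("cup_rim","mixer","tube_a_mid"):
    for k in recognise("side",q)[:2]:print(q,round(k["confidence"],2),w("side",k["location"]).round(3))
print(r.read_state()["ft_force"])
E
```

```text
clock: 24.4
tool_pos: [0.5105, 0.1145, 0.3811]
tool_rot: [3.112, 0.429, 0.009]
ft_force: [-1.7, -0.1, 10.5]
gripper_width: 0.0312
[-1.71223209 -0.12717628 10.52797754] 0.0015130630147961418
pos [0.5105 0.1145 0.3811] yaw 15.69 tilt 0.32 shift [-0.7 -0.2  0.1] turn -0.0 clock 24.4
cup_rim 0.57 [0.523 0.115 0.136]
mixer 0.88 [0.553 0.12  0.08 ]
tube_a_mid 0.77 [0.599 0.324 0.098]
[-1.11897859  0.0479989  10.56265274]
```

View pics/s8.png

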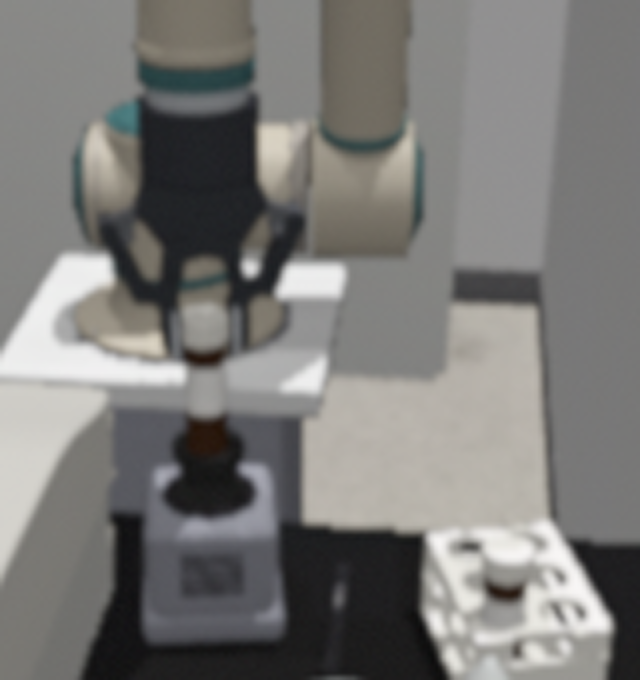

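View pics/t8.png

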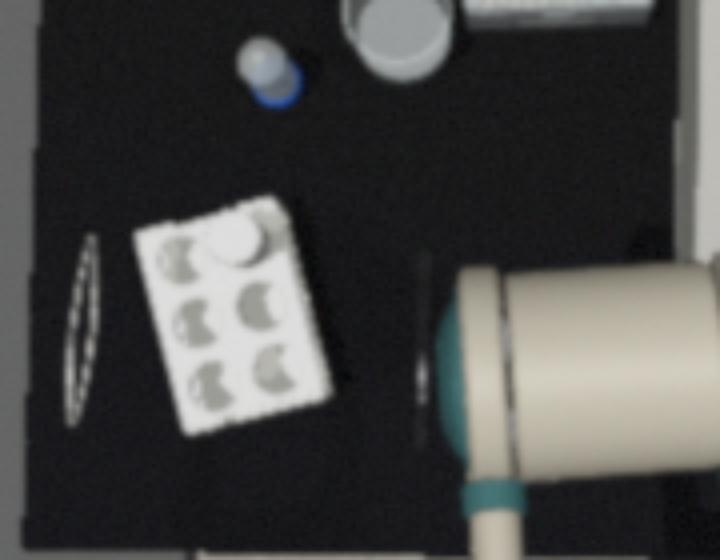

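The side view shows the tube upright in the cup at (207,440), and the cup's light stem is no longer visible. The last push raised the force without moving the tool, so the cup is on its stop. The lighter tube's cap is still in its hole at (235,237) in the top view. Handing in.

```bash
python3 -c "
from bench import job
print(job.finish_job())"
```

```text
the job is handed in; nothing more can be done
None
```

I pressed the heavier tube into the mixer cup and handed the job in at about 24.6 s with the gripper still holding it down. No verdict was reported.

- **Weighing:** I lifted each tube 45 mm. The near one, at (0.495, 0.339), read about −3.1 N and the far one about −0.2 N, so the near tube is the loaded one. Because the heavy one happened to come first, I put it back, lifted and reseated the light one, then lifted the heavy one again.
- **Pressing:** I lowered the heavy tube into the cup in small steps. The spring gave way until the tool stopped at z = 0.381 m. The contact force ended at about 14 N: 10.5 N measured plus the tube's weight of about 3.3 N. The last push raised the force without moving the tool, so the cup is on its stop.
- **Last checks:** The tool was tilted only 0.3° and the tube looked upright and centred in the cup. The lighter tube stood in its rack hole, and the marker, forceps, beaker and clear tube looked unmoved. I did not check the timer in the last picture, but the arm worked well away from it.
- **Disagreements:** The gripper read about 31 mm on the 33 mm cap. I took that as an offset, since no tube slipped.

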